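# Push the empty soap carton through the bin's spring flap

### The arm

A 7-joint arm with a two-finger parallel gripper is mounted at the origin on a cart in front of the work surface, level with it; the furniture and walls round the work are solid. World frame = base frame: x ahead of the robot, y to its left, z up, the work surface at z = 0. Lengths are in mm, angles in rad, forces in N, time in s.
With the tool pointing down it reaches from about 400 to 875 mm from the base axis. Payload 4.4 kg.
Tool frame: the origin (TCP) lies at the very end of the fingers, on their centre line; the grasp point (between the pads) lies 19 mm behind it; z points along the fingers, y is the line along which they close (so a half turn about z gives the same grasp; the last joint's range is limited). The gripper opens to 85 mm and grips with 20 to 120 N. Pads are 22 mm wide; open, the fingers measure 114 mm over their backs; the gripper's body (76 mm by 85 mm) begins 54 mm behind the grasp point. The pads swing forward as they close: fully open they stand 13 mm farther back than shut.
Start: joints at [-1.217, 0.628, 0.038, 1.517, -0.027, 0.996, -0.02], TCP at [264.904, 593.585, 231.313] pointing down, gripper open.
Joint ranges: [-3.06, 3.06], [-0.37, 2.12], [-1.25, 1.32], [0.18, 2.47], [-1.1, 4.24], [0.23, 1.98], [-2.94, 2.94]. Speed limits (rad/s): [2.57, 2.57, 3.14, 3.14, 3.14, 3.14, 3.14].

### API

Orientations are given as [roll, pitch, yaw] about the fixed x, y, z axes, in that order (R = Rz(yaw) Ry(pitch) Rx(roll)).
In Python, from cell import read_state, get_image, camera_info, finish_job gives the robot as it stands.
- The arm moves only by the tool play_rows, never from a script. Its argument "deltas" is one flat list of numbers, 7 for each row, row after row: the shift along the tool's x, y, z in mm, then the turn, a rotation vector about the tool's x, y, z in rad, then the opening, from 0 (shut) to 1 (fully open). In form: [dx, dy, dz, ax, ay, az, grip, dx, dy, dz, ax, ay, az, grip, ...]. A call has 1 to 10 rows; each row is the pose to reach, as a shift and turn from the pose commanded when the call began, along the tool's axes at that moment; what a row does not reach only later rows make up. A row lasts 1/8 s, in which the tool goes at most 62.5 mm and 10.7 degrees, less where a joint would pass 70% of its speed; a pose out of reach is approached as far as the arm can. A call with a gripper value outside its range is refused whole. The fingers move at their own pace and stop on an object; the grip force is fixed at half the most. Time passes only in rows, so rows that repeat a pose let the fingers close. It gives the time, the measured TCP pose, the force, the opening and the grip force at its end, in the units of the state.
- read_state(): the state, without advancing time (a new reading comes with each control period).
- get_image(name): name is "side" or "top"; returns the picture (420x560x3 uint8, red, green, blue); there is no depth.
- camera_info(name): a dict with "fx", "fy", "cx", "cy" (pixels), "T" (4x4, takes a point from camera to world coordinates). Camera axes: x right, y down, z forward; pixel columns grow to the right and rows downward; lengths in mm; the calibration is good to about 2 mm. A picture is of the moment at which its call begins. camera_info takes no time and is no camera call.
- finish_job(): hands the job in; it is judged then, once.
The state is a dict: "clock": time; "qpos": joint angles; "qd": joint speeds; "tau": joint torques, N m; "eef_pos": TCP position; "tool_rot": TCP orientation; "force": force on the tool from outside, world axes, zero at the start; "torque": the same for the moment, N m; "width": finger opening in mm; "gripper_force": force on a finger pad.
Only numpy, scipy, OpenCV 4.12 (cv2) and the standard library are available. Lean on these libraries where they do the work, as an engineer would, in place of code of your own. Each camera call takes 0.05 s, during which the arm holds its last target. There are 200 camera calls.

### The job

Throw the empty soap carton into the countertop bin: with one finger press the black push bar down so that the self-closing flap is well open, and while it is held open gently push the carton with the other finger along the ledge and through the mouth, so that it drops inside. Open the flap before the carton goes onto it, do not pick the carton up or pinch it, then let the flap close and leave the things beside the bin alone.

Things in the scene. Friction and masses are not known exactly. Their poses are not given: they have to be found in the camera images.
- bin: Fixed countertop bin, white, 265x190x190 mm. Origin on the worktop; x points from its ledge (robot side) to its flap, y left, z up. Spans x -140..125, y -95..95 mm. Top: flat ledge at z=190 mm for x -140..0, then the mouth, x 0..115, shut by a flap. Right and back walls rise to z=202; right wall's inner face y=-85. Hollow, also under the ledge; floor z=8 mm.
- bin_flap (a joint): Flap angle: 0 shut, 1.0 rad fully open (stop). A thin grey plate level with the ledge (bin x 4..112, y -80..50 mm), hinged along its left side; it swings down into the bin, right side lowest. Pressing the black push bar opens it: about 5 N at first, 10 N fully open. A spring shuts it when let go.
- flap_hinge (a point): Middle of the hinge axis, which runs along bin x at y=70, z=222 mm, held by two cheeks at the bin's left (y 57..83 mm, x -140..-126 and 111..125, up to z=235 mm).
- push_bar (a point): On the centre line of the push bar, at bin x=0; moves with the flap. Black round bar, 16 mm thick, along bin x from -125 to 110 mm, over ledge and flap; can be pressed anywhere and a finger can slide along it. Shut: centre at bin y=36, z=243 mm (top 251). Fully open: y=34, z=205 (top 213, underside 7 mm over the ledge); half-way y=30.
- flap_lip (a point): Top middle of the upright lip on the flap's front edge (bin x 4..8, y -80..0 mm); moves with the flap. Shut, it stands 14 mm above the ledge and bars the carton's way; from about 0.35 rad on it is below the ledge.
- ledge_edge (a point): On the ledge's top at the edge of the mouth (bin x=0), bin y=-38 mm, the middle of the carton's way. Axes as the bin's.
- carton: Small soap carton, 47 (its x) x 64 (its y) x 44 mm high (z), about 90 g, loose, lying on the ledge in front of the flap and to the right of the push bar; origin at the centre of its underside, which is 36 to 56 mm in front of the mouth's edge.
- wax_pot: Bystander beside the bin: round flat wax pot, 91 mm wide, 44 mm high; loose, origin at the centre of its underside.
- spool_a: Bystander beside the bin: thread spool standing on end, 28 mm wide, 43 mm high, right of the bin; loose, origin at the centre of its underside.
- matchbox: Bystander beside the bin: matchbox lying flat, 37x56x16 mm; loose, origin at the centre of its underside.
- dropper: Bystander beside the bin: small dropper bottle, 33 mm wide, 102 mm high; loose, origin at the centre of its underside.
- spool_b: Bystander beside the bin: thread spool standing on end, 28 mm wide, 43 mm high, left of the bin; loose, origin at the centre of its underside.
There are look-alikes about, which are no part of the job. Of the things like the carton, leave any that is purple; of the rest the smaller one is meant.

How it is judged (in metres and radians):
On the way, in this order (a step that is already met when the one before it is completed fails the run):
1. the flap is pressed well open (over 0.6 rad) while the carton still lies on the ledge (value of joint bin_flap above 0.6 rad and x of carton in the frame of bin below -0.012 m and z of carton in the frame of bin above 0.18 m), for 0.1 s.
2. the carton has dropped into the bin (z of carton in the frame of bin below 0.09 m and x of carton in the frame of bin between -0.13 and 0.12 m and y of carton in the frame of bin between -0.09 and 0.09 m), for 0.2 s.
At the end, for the whole second after the job is handed in: The carton lies at rest inside the bin (its origin at least 100 mm below the ledge and within the walls) and the flap has shut again (under 0.08 rad) (all of step 2 and value of joint bin_flap below 0.08 rad and linear speed of carton below 0.02 m/s); the robot touches nothing.
It fails at once if the carton is lifted off the ledge (z of carton in the frame of bin above 0.21 m).
It fails at once if the carton is squeezed or pushed hard (over 20 N) (contact force between the fingers and carton above 20 N).
It fails at once if the carton goes onto the flap while it is shut (x of carton in the frame of bin above 0.012 m and z of carton in the frame of bin above 0.18 m and value of joint bin_flap below 0.3 rad).
It fails at once if the carton falls off the bin (x of carton in the frame of bin below -0.15 m or y of carton in the frame of bin above 0.11 m or y of carton in the frame of bin below -0.11 m).
It fails at once if a bystander beside the bin is moved by over 30 mm (distance of any of wax_pot, spool_a, matchbox, dropper, spool_b from where it was at the start of the episode above 0.03 m).
It also fails if it takes over 42 s, if anything falls off the work surface, if the arm or the gripper's body presses on something with over 40 N, if the wrist force passes 120 N, or if a joint passes its speed limit or range.

## Working session

There is one attempt and no reset: what is moved stays moved. The work goes in short steps, Python scripts to look and compute and a tool call to move; the robot and the scene stay as the last step left them, time stands still between calls to the robot, and variables do not carry over. Pictures are saved under pics/ and viewed, at most 10 in all, crops included, and the job is handed in when it is done.

Besides the shell and the picture viewer there is one more tool, called after ">>>" as name(argument=value, ...), one argument or row to a line, values as JSON. play_rows: Moves the arm, as the interface text tells. Its arguments: {"type":"object","properties":{"deltas":{"type":"array"}},"required":["deltas"]}

```bash
mkdir -p pics; ls; python3 - <<'E'
from cell import *
import cv2
print(read_state())
for n in("side","top"):
    cv2.imwrite(f"pics/{n}0.png",get_image(n)[:,:,::-1]); c=camera_info(n); print(n,c)
E
```

```text
pics
{'clock': 0.0, 'qpos': array([-1.21676933,  0.62938854,  0.03841737,  1.51836998, -0.02700707,
        0.99631552, -0.01996897]), 'qd': array([-0.00081053,  0.00037945, -0.00166674, -0.0003448 , -0.00084756,
        0.00014786, -0.00338235]), 'tau': array([ 1.97196692e-03, -5.63390672e+01,  1.22642487e+00, -1.93451858e+01,
        1.08194549e-02,  1.00379463e-02,  8.90179876e-06]), 'eef_pos': array([264.6407856 , 592.98997811, 230.3605369 ]), 'tool_rot': array([-3.13962847e+00,  7.92004182e-06,  2.72181269e+00]), 'force': array([-0.51198362, -0.22618054, -0.03752477]), 'torque': array([-0.00114878,  0.06155803,  0.01823941]), 'gripper_force': 0.0, 'width': 85.40329792809766}
side {'fx': 440.0063083170932, 'fy': 440.0063083170932, 'cx': 281.96362996409755, 'cy': 211.73189039301732, 'T': array([[-1.29669228e-01, -4.11323823e-01,  9.02218712e-01,
        -4.37428994e+02],
       [-9.91470073e-01,  4.17161945e-02, -1.23478146e-01,
         1.68333704e+02],
       [ 1.31523720e-02, -9.10534168e-01, -4.13224568e-01,
         5.92621825e+02],
       [ 0.00000000e+00,  0.00000000e+00,  0.00000000e+00,
         1.00000000e+00]])}
top {'fx': 527.0059369013311, 'fy': 527.0059369013311, 'cx': 273.1838293001787, 'cy': 201.34045051750107, 'T': array([[ 2.09456592e-01, -8.52412906e-01,  4.79082638e-01,
        -1.01826458e+02],
       [-9.77797473e-01, -1.85760472e-01,  9.69801418e-02,
        -8.91687869e+01],
       [ 6.32749261e-03, -4.88758923e-01, -8.72395941e-01,
         1.36508315e+03],
       [ 0.00000000e+00,  0.00000000e+00,  0.00000000e+00,
         1.00000000e+00]])}
```

View pics/top0.png

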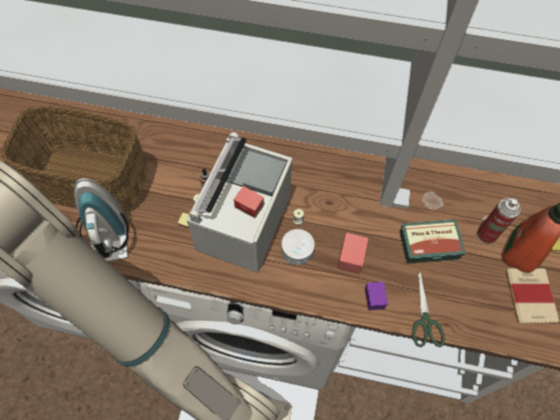

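View pics/side0.png

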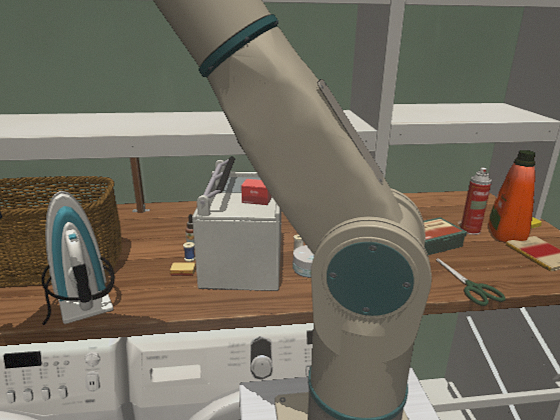

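The top view shows three carton-like things: a red box on the bin ledge at (249,202), a larger red box on the worktop at (353,253) and a purple one at (377,296). The ledge one is smaller and not purple, so I choose it. In the top view the push bar runs from (213,208) to (240,145), and there is a shelf and post behind the bin. I'll check my choice with a close crop.

```bash
python3 - <<'E'
import cv2
a=cv2.imread("pics/top0.png")[125:275,165:315]; cv2.imwrite("pics/crop0.png",cv2.resize(a,(600,600),interpolation=cv2.INTER_CUBIC))
E
```

```text
(no output)
```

View pics/crop0.png

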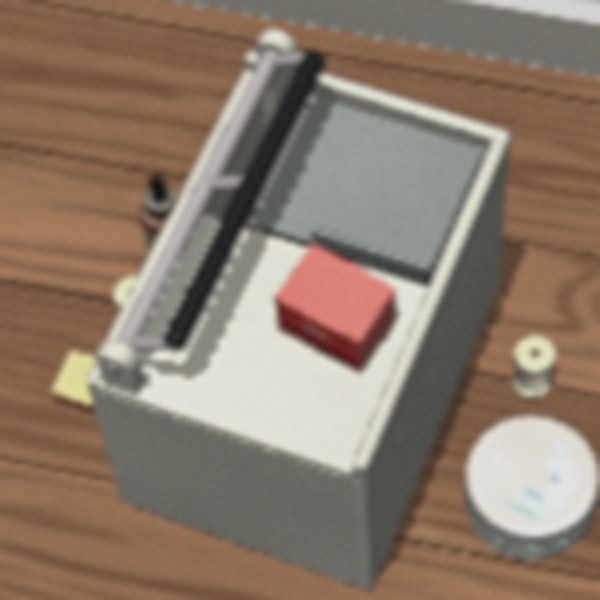

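The crop confirms a red carton on the ledge at crop (335,290), with the wall corners and bar ends clear. Next I fit the bin pose (x, y, yaw) from these points.

```bash
cat > h.py <<'E'
import numpy as np, json, os
from cell import *
from scipy.optimize import least_squares
def proj(n,P):
    c=camera_info(n);T=c["T"];p=(np.atleast_2d(P)-T[:3,3])@T[:3,:3]
    return np.c_[c["fx"]*p[:,0]/p[:,2]+c["cx"],c["fy"]*p[:,1]/p[:,2]+c["cy"]]
def ray(n,uv,z):
    c=camera_info(n);T=c["T"];d=T[:3,:3]@np.array([(uv[0]-c["cx"])/c["fx"],(uv[1]-c["cy"])/c["fy"],1])
    return T[:3,3]+d*(z-T[2,3])/d[2]
def b2w(b,P):
    c,s=np.cos(b[2]),np.sin(b[2]);P=np.atleast_2d(P).astype(float)
    return np.c_[b[0]+c*P[:,0]-s*P[:,1],b[1]+s*P[:,0]+c*P[:,1],P[:,2]]
def w2b(b,P):
    c,s=np.cos(b[2]),np.sin(b[2]);P=np.atleast_2d(P)-[b[0],b[1],0]
    return np.c_[c*P[:,0]+s*P[:,1],-s*P[:,0]+c*P[:,1],P[:,2]]
E
python3 - <<'E'
from h import *
import cv2
M=np.array([[-140,-95,202],[125,-95,202],[-140,-95,0],[-140,95,0],[-140,95,190],[-125,36,243],[110,36,243]])
uv=np.array([[370,465],[508,133],[372,588],[122,502],[92,380],[176,343],[317,58]])/4+[165,125]-.4
r=least_squares(lambda b:(proj("top",b2w(b,M))-uv).ravel(),[600,0,-.2],x_scale=[100,100,.1],loss="soft_l1")
b=r.x;print(b,np.round(r.fun.reshape(-1,2),1)); np.save("bin.npy",b)
im=get_image("top");h=cv2.cvtColor(im,cv2.COLOR_RGB2HSV)
m=cv2.inRange(h,(0,90,60),(8,255,255))|cv2.inRange(h,(172,90,60),(180,255,255))
bright=m&cv2.inRange(h[:,:,2],175,255); 
for k in (m,bright):
    k=k.copy();k[:, :220]=0;k[:,280:]=0;k[:180]=0;k[225:]=0
    cs=max(cv2.findContours(k,0,1)[0],key=cv2.contourArea);q=cv2.minAreaRect(cs);B=cv2.boxPoints(q)
    print(q,cv2.contourArea(cs))
mo=cv2.moments(cs);ctr=ray("top",(mo["m10"]/mo["m00"],mo["m01"]/mo["m00"]),234)
print("ctr world",ctr,"bin",w2b(b,ctr)); print(w2b(b,[ray("top",p,234) for p in B]))
for nm,uv in dict(wax=(297,243),spa=(298.5,213)).items(): print(nm,ray("top",uv,44))
# side check
uvs=proj("side",b2w(b,M));print(np.round(uvs))
print("tcp->",read_state()["eef_pos"],w2b(b,read_state()["eef_pos"]), "world pushbar", b2w(b,[[-60,36,251],[0,0,0]]))
E
```

```text
[ 5.71995339e+02  1.30210286e+02 -1.39176785e-01] [[-0.2  0.3]
 [ 0.9 -1.7]
 [ 0.8  0.5]
 [ 0.3  0.2]
 [-1.5 -0.3]
 [-0.6  1.2]
 [ 0.1 -1.8]]
((248.53843688964844, 201.19229125976562), (26.625612258911133, 23.02005958557129), 33.6900634765625) 523.5
((248.28091430664062, 198.0505828857422), (23.21395492553711, 16.9599666595459), 32.00538635253906) 335.5
ctr world [515.51401821  98.3253671  234.        ] bin [[-51.51184815 -39.41214377 234.        ]]
[[-66.71145792  -7.13287198 234.        ]
 [-20.58353591 -12.62644749 234.        ]
 [-36.70571323 -71.34316014 234.        ]
 [-82.0033966  -65.02403609 234.        ]]
wax [509.09529304 -33.89154595  44.        ]
spa [601.85749749 -20.49026937  44.        ]
[[280. 211.]
 [281. 171.]
 [279. 289.]
 [198. 288.]
 [192. 215.]
 [219. 190.]
 [232. 157.]]
tcp-> [264.6858411  593.16046    230.60869656] [[-368.56208744  415.84129044  230.60869656]] world pushbar [[517.56971108 174.1858593  251.        ]
 [571.99533853 130.21028566   0.        ]]
```

```bash
cat >> h.py <<'E'
from scipy.spatial.transform import Rotation as Ro
def delta(target_bin,yaw=None):
    b=np.load("bin.npy");s=read_state();R=Ro.from_euler("xyz",s["tool_rot"])
    t=b2w(b,target_bin)[0];d=R.inv().apply(t-s["eef_pos"])
    G=Ro.from_euler("xyz",[np.pi,0,b[2]+np.pi]);return np.round(d,1),np.round((R.inv()*G).as_rotvec(),3),np.round(t,1)
E
python3 -c "
from h import *
print(delta([-106,-4.5,300]))
print(ray('top',(105,220),100), ray('top',(75,150),150))"
```

```text
(array([-368.7, -331.3,  -68.9]), array([-0.001, -0.   , -0.281]), array([466.4, 140.5, 300. ]))
[440.19807547 481.78418871 100.        ] [608.21470896 620.03068547 150.        ]
```

>>> play_rows(
  deltas=[0,0,-60,0,0,0,0.71,-20,-20,-110,0,0,0,0.71,-65,-60,-120,0,0,-0.05,0.71,-115,-104,-120,0,0,-0.1,0.71,-165,-148,-120,0,0,-0.15,0.71,-215,-193,-120,0,0,-0.2,0.71,-265,-238,-120,0,0,-0.25,0.71,-315,-283,-120,0,0,-0.281,0.71,-350,-315,-120,0,0,-0.281,0.71,-369,-331,-110,0,0,-0.281,0.71],
)

```text
clock: 1.4
eef_pos: [468.4, 137.1, 341.8]
tool_rot: [-3.141, 0.002, 2.998]
force: [-0.4, 1.0, -0.5]
width: 61.1
gripper_force: 0.0
```

>>> play_rows(
  deltas=[0,0,0,0,0,0,0.71,0,0,0,0,0,0,0.71,0,0,0,0,0,0,0.71],
)

```text
clock: 1.78
eef_pos: [466.5, 142.5, 341.4]
tool_rot: [3.141, -0.0, 3.006]
force: [-0.3, -0.2, -0.2]
width: 60.8
gripper_force: 0.0
```

```bash
python3 - <<'E'
from h import *
import cv2
s=read_state();print(s["clock"],s["eef_pos"],s["width"],s["force"],w2b(np.load("bin.npy"),s["eef_pos"]));print(delta([-106,-4.5,265]))
a=np.hstack([get_image(n)[y:y+150,x:x+100,::-1] for n,y,x in(("top",125,190),("side",90,165))])
cv2.imwrite("pics/c1.png",cv2.resize(a,(800,600),interpolation=cv2.INTER_CUBIC))
E
```

```text
1.775 [466.50387836 142.51950476 341.42047314] 60.80741816307015 [-0.28147053 -0.19778607 -0.19523233] [[-106.17904635   -2.4444139   341.42047314]]
(array([-0.2, -2.1, 76.4]), array([ 0.001, -0.   ,  0.003]), array([466.4, 140.5, 265. ]))
```

View pics/c1.png

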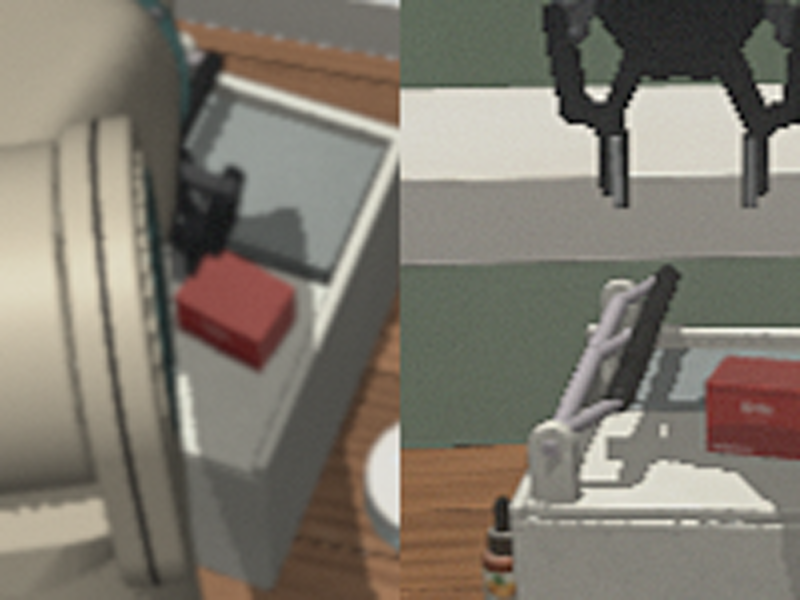

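```bash
python3 - <<'E'
from h import *
b=np.load("bin.npy");print(proj("side",b2w(b,[[-106,-2.4+37,341],[-106,-2.4-37,341],[-106,-2.4+30.5,341],[-106,-2.4-30.5,341],[-125,36,243]])))
E
```

```text
[[219.05236714 142.87711934]
 [254.31906004 143.41694847]
 [222.14946501 142.92452678]
 [251.22065768 143.36952106]
 [219.26378316 189.70160931]]
```

The side crop shows the fingertips at side pixels (220,141) and (254,141). They match their projected positions, and the left one is in line with the bar end at (219.5,190). I'll descend onto the bar.

>>> play_rows(
  deltas=[0,-2,40,0,0,0,0.71,0,-2,70,0,0,0,0.71,0,-2,84,0,0,0,0.71,0,-2,92,0,0,0,0.71,0,-2,100,0,0,0,0.71,0,-2,106,0,0,0,0.71,0,-2,112,0,0,0,0.71,0,-2,116,0,0,0,0.71,0,-2,116,0,0,0,0.71],
)

```text
clock: 3.0
eef_pos: [466.1, 132.6, 225.8]
tool_rot: [-3.134, -0.001, 2.999]
force: [-3.4, -14.0, 8.8]
width: 60.7
gripper_force: 8.3
```

```bash
python3 - <<'E'
from h import *
import cv2
s=read_state();print(s["clock"],s["eef_pos"],s["width"],s["force"],w2b(np.load("bin.npy"),s["eef_pos"]));print(delta([-106,-4.5,212]))
a=np.hstack([get_image(n)[y:y+150,x:x+100,::-1] for n,y,x in(("top",125,190),("side",120,185))])
cv2.imwrite("pics/c2.png",cv2.resize(a,(800,600),interpolation=cv2.INTER_CUBIC))
E
```

```text
3.0 [466.14999976 132.60614911 225.78465336] 60.702077697277275 [ -3.39467002 -13.95202719   8.75165017] [[-105.15424406  -12.31100553  225.78465336]]
(array([ 0.9,  7.9, 13.7]), array([-0.008, -0.001, -0.004]), array([466.4, 140.5, 212. ]))
```

View pics/c2.png

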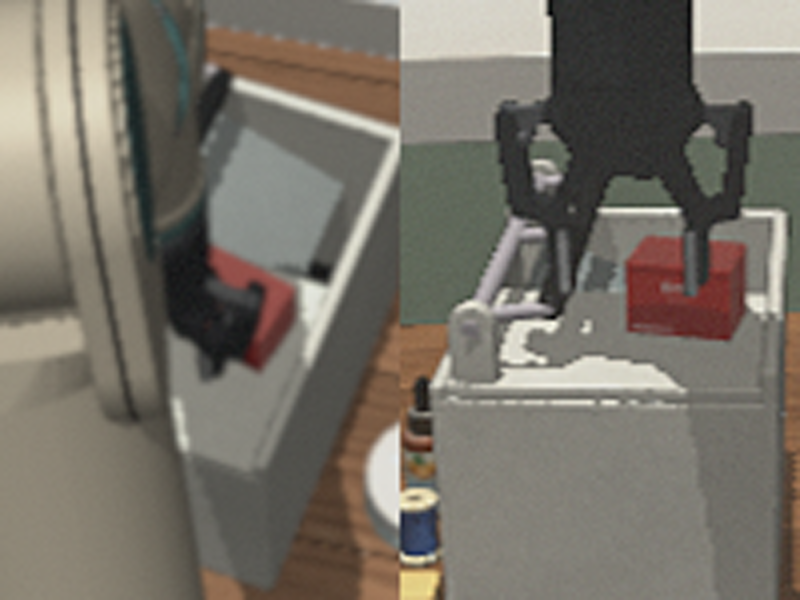

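The left finger sat too far right: the tip pad is only about 8 mm thick, so it was sliding off the bar's right side (14 N sideways, flap partly open). I'll lift, open the fingers wider so the tip centres on the bar, and press again.

>>> play_rows(
  deltas=[0,0,-10,0,0,0,0.71,0,0,-30,0,0,0,0.71,0,0,-42,0,0,0,0.8,0,0,-42,0,0,0,0.8,0,0,-42,0,0,0,0.8,0,0,-42,0,0,0,0.8],
)

```text
clock: 3.85
eef_pos: [466.2, 138.9, 266.7]
tool_rot: [-3.141, -0.001, 3.003]
force: [-0.8, 0.5, 0.2]
width: 68.8
gripper_force: 0.0
```

```bash
python3 - <<'E'
from h import *
import cv2
s=read_state();print(s["clock"],s["eef_pos"],s["width"],s["force"],w2b(np.load("bin.npy"),s["eef_pos"]));print(delta([-106,-4.5,240]))
im=get_image("side");cv2.imwrite("pics/c3.png",cv2.resize(im[110:210,185:285,::-1],(600,600),interpolation=cv2.INTER_CUBIC))
E
```

```text
3.85 [466.24322695 138.8769453  266.65649086] 68.75480127275718 [-0.75423327  0.5225373   0.16571866] [[-105.93185275   -6.08791138  266.65649086]]
(array([ 0. ,  1.6, 26.7]), array([-0.001, -0.001,  0.   ]), array([466.4, 140.5, 240. ]))
```

View pics/c3.png

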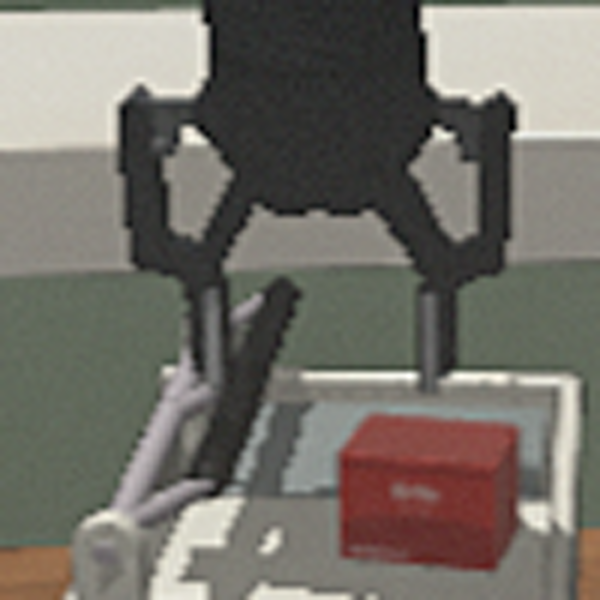

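The carton hasn't moved and the left tip (side pixels 218–222) is now over the bar end (219.7). I'll press again.

>>> play_rows(
  deltas=[0,1.5,10,0,0,0,0.8,0,1.5,18,0,0,0,0.8,0,1.5,25,0,0,0,0.8,0,1.5,32,0,0,0,0.8,0,1.5,38,0,0,0,0.8,0,1.5,38,0,0,0,0.8],
)

```text
clock: 4.65
eef_pos: [467.2, 138.4, 229.3]
tool_rot: [-3.14, 0.0, 3.001]
force: [-0.9, -5.3, 7.9]
width: 68.3
gripper_force: 3.8
```

```bash
python3 - <<'E'
from h import *
s=read_state();print(s["clock"],s["eef_pos"],s["width"],s["force"],w2b(np.load("bin.npy"),s["eef_pos"]));print(delta([-106,-4.5,212]))
E
```

```text
4.65 [467.19990118 138.43698014 229.32861415] 68.28161286457538 [-0.88532441 -5.31189037  7.85901149] [[-104.9233936    -6.3909049   229.32861415]]
(array([ 1.1,  1.9, 17.3]), array([-0.002,  0.   , -0.001]), array([466.4, 140.5, 212. ]))
```

>>> play_rows(
  deltas=[0,2,4,0,0,0,0.8,0,3,8,0,0,0,0.8,0,4,12,0,0,0,0.8,0,4,15,0,0,0,0.8,0,4,15,0,0,0,0.8],
)

```text
clock: 5.28
eef_pos: [468.8, 145.2, 215.0]
tool_rot: [3.139, 0.003, 3.003]
force: [-0.8, 0.5, 8.2]
width: 68.4
gripper_force: 3.5
```

```bash
python3 - <<'E'
from h import *
import cv2
s=read_state();print(s["clock"],s["eef_pos"],s["width"],s["force"],w2b(np.load("bin.npy"),s["eef_pos"]));print(delta([-106,-4.5,212]))
a=np.hstack([get_image(n)[y:y+150,x:x+100,::-1] for n,y,x in(("top",125,190),("side",110,185))])
cv2.imwrite("pics/c4.png",cv2.resize(a,(800,600),interpolation=cv2.INTER_CUBIC))
E
```

```text
5.275 [468.79444224 145.17901462 215.02510305] 68.39220105103706 [-0.7699175   0.46614736  8.17838721] [[-104.27957923    0.50714506  215.02510305]]
(array([ 1.7, -5. ,  3. ]), array([0.002, 0.003, 0.   ]), array([466.4, 140.5, 212. ]))
```

View pics/c4.png

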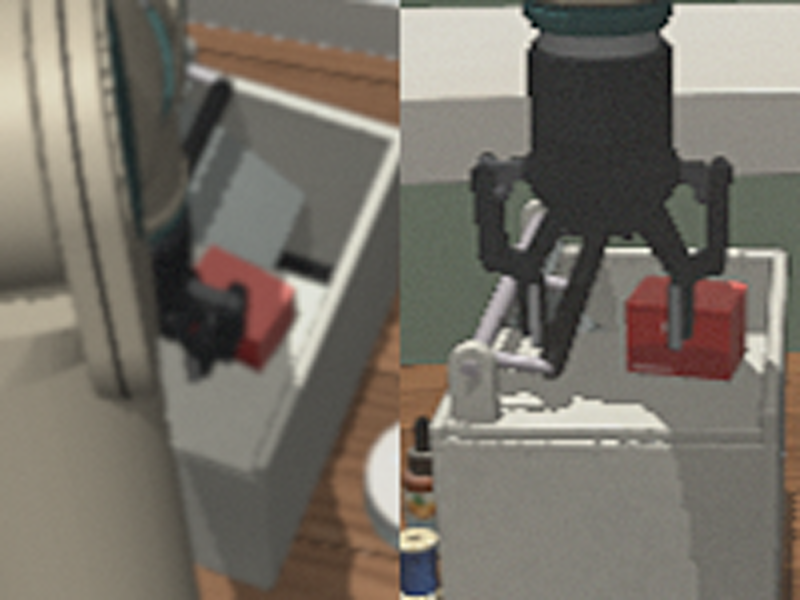

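The flap is clearly wide open and the carton still lies on the ledge (side crop (685,325)). The left finger sits slightly left on the bar, so I'll centre it, press a bit more, then push forward (tool −x).

>>> play_rows(
  deltas=[0,-1,2,0,0,0,0.8,0,-2,3,0,0,0,0.8,0,-3,4,0,0,0,0.8,0,-3,4,0,0,0,0.8],
)

```text
clock: 5.88
eef_pos: [468.9, 144.9, 211.6]
tool_rot: [3.136, 0.004, 3.004]
force: [-0.8, 6.8, 9.3]
width: 68.1
gripper_force: 5.4
```

>>> play_rows(
  deltas=[-4,0,0,0,0,0,0.8,-8,0,0,0,0,0,0.8,-12,0,0,0,0,0,0.8,-16,0,0,0,0,0,0.8,-20,0,0,0,0,0,0.8,-25,0,0,0,0,0,0.8,-30,0,0,0,0,0,0.8],
)

```text
clock: 6.75
eef_pos: [495.1, 139.9, 210.7]
tool_rot: [3.139, -0.003, 3.005]
force: [-5.0, 4.8, 9.9]
width: 68.1
gripper_force: 5.4
```

```bash
python3 - <<'E'
from h import *
import cv2
s=read_state();print(s["clock"],s["eef_pos"],s["width"],s["force"],w2b(np.load("bin.npy"),s["eef_pos"]))
a=np.hstack([get_image(n)[y:y+150,x:x+100,::-1] for n,y,x in(("top",125,190),("side",110,185))])
cv2.imwrite("pics/c5.png",cv2.resize(a,(800,600),interpolation=cv2.INTER_CUBIC))
E
```

```text
6.75 [495.05626418 139.92822921 210.70285515] 68.07944009920736 [-4.96252111  4.76721768  9.93628291] [[-77.5432646   -1.04962048 210.70285515]]
```

View pics/c5.png

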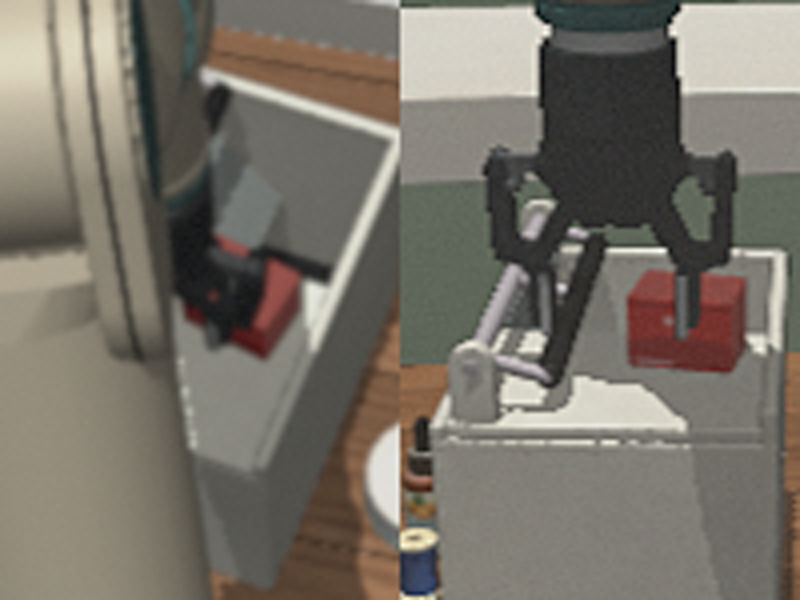

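Carton pushing has begun with the flap fully open. The finger still sits on the bar's left half, so I'll ease right while sliding on.

>>> play_rows(
  deltas=[-3,-2,0,0,0,0,0.8,-7,-4,0,0,0,0,0.8,-11,-5,0,0,0,0,0.8,-15,-5,0,0,0,0,0.8,-19,-5,0,0,0,0,0.8,-22,-5,0,0,0,0,0.8],
)

```text
clock: 7.6
eef_pos: [516.2, 130.3, 210.5]
tool_rot: [3.141, -0.003, 3.004]
force: [-6.2, 0.6, 9.5]
width: 68.3
gripper_force: 4.7
```

```bash
python3 - <<'E'
from h import *
import cv2
s=read_state();print(s["clock"],s["eef_pos"],s["width"],s["force"],w2b(np.load("bin.npy"),s["eef_pos"]))
a=np.hstack([get_image(n)[y:y+150,x:x+100,::-1] for n,y,x in(("top",125,190),("side",110,185))])
cv2.imwrite("pics/c6.png",cv2.resize(a,(800,600),interpolation=cv2.INTER_CUBIC))
E
```

```text
7.6 [516.1674958  130.25856738 210.50773802] 68.25123827706686 [-6.1969167   0.58406212  9.53251632] [[-55.29471536  -7.69706489 210.50773802]]
```

View pics/c6.png

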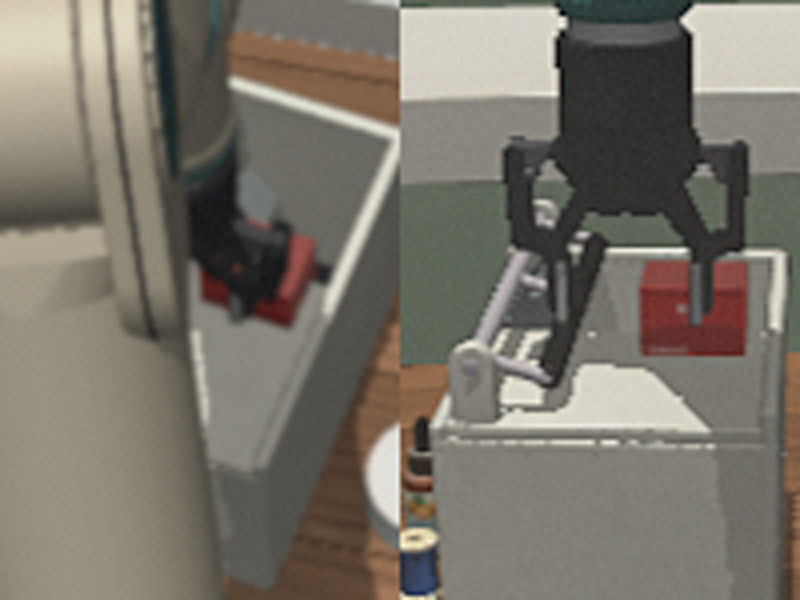

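The side crop shows the carton square (641–746, 265–352), the finger centred on the bar and low sideways force. I'll push on over the edge.

>>> play_rows(
  deltas=[-5,0,0,0,0,0,0.8,-10,0,0,0,0,0,0.8,-15,0,0,0,0,0,0.8,-20,0,0,0,0,0,0.8,-25,0,0,0,0,0,0.8,-30,0,0,0,0,0,0.8,-35,0,0,0,0,0,0.8,-40,0,0,0,0,0,0.8,-45,0,0,0,0,0,0.8,-50,0,0,0,0,0,0.8],
)

```text
clock: 8.95
eef_pos: [566.0, 123.3, 210.6]
tool_rot: [3.141, -0.003, 3.004]
force: [-5.0, 1.3, 8.0]
width: 68.3
gripper_force: 4.3
```

```bash
python3 - <<'E'
from h import *
import cv2
s=read_state();print(s["clock"],s["eef_pos"],s["width"],s["force"],w2b(np.load("bin.npy"),s["eef_pos"]))
a=np.hstack([get_image(n)[y:y+150,x:x+100,::-1] for n,y,x in(("top",125,190),("side",110,185))])
cv2.imwrite("pics/c7.png",cv2.resize(a,(800,600),interpolation=cv2.INTER_CUBIC))
E
```

```text
8.95 [566.03036455 123.27135884 210.60748148] 68.26920690334374 [-4.96285666  1.28088684  8.00843932] [[ -4.94467307  -7.69933946 210.60748148]]
```

View pics/c7.png

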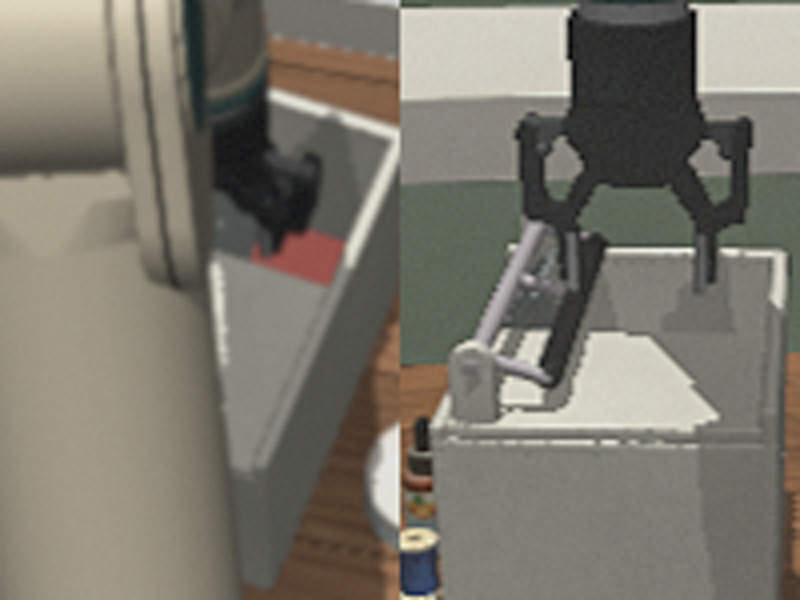

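The carton has gone: it's off the ledge in the side view, and red shows down inside the mouth at top crop (305,255). I'll let it settle and check its depth before releasing the flap.

>>> play_rows(
  deltas=[0,0,0,0,0,0,0.8,0,0,0,0,0,0,0.8,0,0,0,0,0,0,0.8,0,0,0,0,0,0,0.8],
)

```text
clock: 9.55
eef_pos: [566.7, 123.1, 210.8]
tool_rot: [3.141, -0.001, 3.003]
force: [-3.9, 0.2, 8.6]
width: 68.3
gripper_force: 4.2
```

```bash
python3 - <<'E'
from h import *
import cv2
b=np.load("bin.npy")
h=cv2.cvtColor(get_image("top"),cv2.COLOR_RGB2HSV)
k=cv2.inRange(h,(0,90,60),(8,255,255))|cv2.inRange(h,(172,90,60),(180,255,255))
k[:,:220]=0;k[:,300:]=0;k[:150]=0;k[225:]=0
ys,xs=np.nonzero(k);print(len(xs),xs.min(),xs.max(),ys.min(),ys.max())
for z in(30,52,80,120):
  print(z,[np.round(w2b(b,ray("top",p,z))[0]) for p in((xs.min(),ys.mean()),(xs.max(),ys.mean()),(xs.mean(),ys.min()),(xs.mean(),ys.max()))])
E
```

```text
186 253 275 182 195
30 [array([89.,  9., 30.]), array([111., -52.,  30.]), array([123., -19.,  30.]), array([ 81., -35.,  30.])]
52 [array([77.,  3., 52.]), array([ 99., -56.,  52.]), array([110., -24.,  52.]), array([ 69., -39.,  52.])]
80 [array([62., -3., 80.]), array([ 83., -62.,  80.]), array([ 94., -30.,  80.]), array([ 54., -45.,  80.])]
120 [array([ 40., -13., 120.]), array([ 61., -70., 120.]), array([ 72., -39., 120.]), array([ 33., -53., 120.])]
```

At z≈52 the red patch comes out about 63 mm wide at bin x 69–110, so the carton is on the bin floor. I'll slide back clear of the lip's path, then lift away.

>>> play_rows(
  deltas=[10,0,0,0,0,0,0.8,22,0,0,0,0,0,0.8,35,0,0,0,0,0,0.8,45,0,-6,0,0,0,0.8,45,0,-14,0,0,0,0.8,45,0,-22,0,0,0,0.8,45,0,-30,0,0,0,0.8,45,0,-40,0,0,0,0.8,45,0,-65,0,0,0,0.8,45,0,-110,0,0,0,0.8],
)

```text
clock: 10.85
eef_pos: [520.9, 127.3, 319.2]
tool_rot: [-3.138, -0.006, 3.002]
force: [1.0, 0.0, 0.7]
width: 68.4
gripper_force: 0.0
```

>>> play_rows(
  deltas=[0,45,0,0,0,0,0.8,0,95,0,0,0,0,0.8,0,145,0,0,0,0,0.8,0,195,0,0,0,0,0.8,0,240,0,0,0,0,0.8,0,240,0,0,0,0,0.8,0,240,0,0,0,0,0.8,0,240,0,0,0,0,0.8],
)

```text
clock: 11.85
eef_pos: [556.4, 364.1, 320.3]
tool_rot: [-3.14, 0.0, 3.0]
force: [-0.6, 0.2, 0.3]
width: 68.1
gripper_force: 0.0
```

```bash
python3 - <<'E'
from h import *
import cv2
s=read_state();print(s["clock"],s["eef_pos"],s["force"],s["qd"])
a=np.hstack([get_image(n)[y:y+150,x:x+100,::-1] for n,y,x in(("top",125,200),("side",110,185))])
cv2.imwrite("pics/c8.png",cv2.resize(a,(800,600),interpolation=cv2.INTER_CUBIC))
E
```

```text
11.85 [556.4278961 364.0525627 320.3128539] [-0.60248404  0.22933474  0.26687378] [ 0.00046543 -0.00519849 -0.00361839 -0.00600527 -0.00448553 -0.00193324
 -0.00023982]
```

View pics/c8.png

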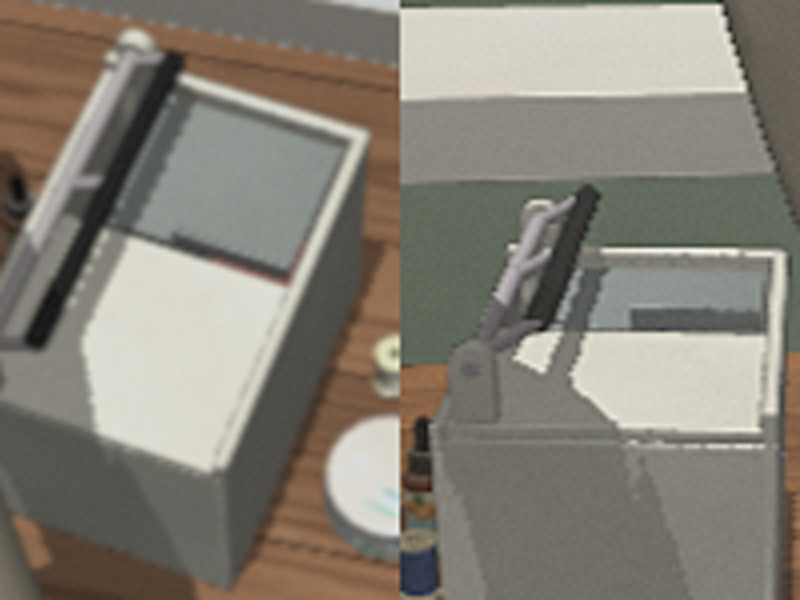

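The flap is shut again, with the bar's far end back at its starting pixel (244,140). The carton shows red through the 4 mm slot, in line with lying on the floor at bin x≈77, and the pot and spool are undisturbed. I'll hand in the job.

```bash
python3 -c "
from cell import *
print(finish_job())"
```

```text
the job is handed in; nothing more can be done
None
```

The job is handed in: I pressed the flap open, pushed the carton off the ledge into the bin and let the flap close again, with the arm clear; my last pictures showed it that way, but no verdict came back.

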